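# Run the walnuts out of the bin into the deep pan, holding its spring gate at the marker

## Task

Lift the deep pan up off the rail it hangs on, stand it on the table squarely under the middle of the nut bin's spout and let go of it. Then pull the bin's spring-loaded gate straight up by its T handle until the pointer is level with the black marker on the scale, not past it, so that all the walnuts run down into the pan. Keep hold: finish with the gate still held up at the marker, and leave the shallow pan and the other things alone.

Things in the scene. Friction and masses are not known exactly. Their poses are not given: they have to be found in the camera images.
- deep_pan: the DEEP of two open steel pans that hang side by side on the rail (either may be left or right). Body 110 (x) x 112 (y) x 70 mm, walls 3 mm, 0.15 kg; origin at the centre of its underside, 108 mm above the table while hanging. Handle towards -x (robot). The hook lip along the far rim reaches back to x = +81 mm and 20 mm down behind the rail: lift straight up 30 mm or more, then draw to -x
- pan_handle (a point): good grip on the deep pan's black bar handle, at (-95, 0, 57) mm in the pan's frame, same axes. The bar runs along the pan's x from 55 to 127 mm in front of its middle, is 14 mm thick in y (close the fingers along y) and 18 mm tall, this point at half height
- shallow_pan: the shallow pan on the same rail: same shape and handle but 38 mm deep; hangs about 160 mm beside the deep pan; origin at the centre of its underside. Not to be moved
- rail: fixed stand with the hanging rail along its y: steel tube 14 mm thick, 330 mm long, top 175 mm above the table, on two dark posts; a backing strip below it, against which the pans lean. Origin on the table under the middle of the rail, -x towards the robot; the hanging pans have the same axes
- nut_bin: fixed nut bin: grey foot, clear hopper with white lid (top 234 mm above the table), clear down spout in front. Origin on the table below the gate; -x is its front, towards the robot. Below the spout it is open back to the foot at x = +68 mm; the spout's front face is at x = -58 mm, its sides at y = +-40 mm, its upper edge 151 mm above the table
- spout (a point): centre of the spout's lower opening, 85 mm above the table (15 mm above the standing deep pan's rim), 29 mm in front of the bin's origin; opening 50 (x) x 72 mm (y), axes as the bin's. The pan belongs with its middle below this point and its axes along the bin's, handle towards the robot, slid in from the front
- gate: gate plate behind the spout, with a black T handle on top; slides straight up only, 64 mm at most. Origin: centre of the T bar, 56 mm long in the bin's y, 14 mm thick in x, 16 mm tall, 280 mm above the table while shut, the barrel's top 20 mm below it. A spring pulls it shut: about 6 N with its weight at shut, 1.1 N more per 10 mm. Axes as the bin's
- pointer (a point): tip of the small steel pointer on the gate, in front of the scale at the bin's right (-y) side; rises with the gate, 150 mm above the table while shut
- mark (a point): tip of the black marker clip (with a small steel screw) clamped on the scale, right of the pointer: 36 to 50 mm above the shut gate's pointer, that is 186 to 200 mm above the table. The gate is right when pointer and this tip are at one height
- walnut1: one of the five walnuts, a 30 mm ball lying in the hopper behind the gate, 12 g; origin at its centre
- walnut2: one of the five walnuts, a 30 mm ball lying in the hopper behind the gate, 12 g; origin at its centre
- walnut3: one of the five walnuts, a 30 mm ball lying in the hopper behind the gate, 12 g; origin at its centre
- walnut4: one of the five walnuts, a 30 mm ball lying in the hopper behind the gate, 12 g; origin at its centre
- walnut5: one of the five walnuts, a 30 mm ball lying in the hopper behind the gate, 12 g; origin at its centre
- canister: bystander: frosted beaker with white lid, 118 mm wide, 150 mm tall, on the left; origin under its centre
- jug: bystander: clear measuring jug, 135 mm tall, on the right; origin under it
- mug: bystander: white mug, 95 mm tall, right front; origin under it
Things that resemble listed ones, but are neither listed nor needed, are in the scene too. What is shaped like the deep_pan but orange is not meant.

How it is judged:
By the outcome, as a careful person would: the job done as asked, in the order asked, and still so for the second after the job is handed in, while the arm keeps its last pose, push and grip.
It also fails if it takes over 64 s, if anything falls off the work surface, if the arm or the gripper's body presses on something with over 40 N, if the wrist force passes 120 N, or if a joint passes its speed limit or range.

## Robot

A 6-joint arm with a two-finger parallel gripper is mounted at the origin on a cart in front of the work surface, level with it; the furniture and walls round the work are solid. World frame = base frame: x ahead of the robot, y to its left, z up, the work surface at z = 0. Lengths are in m, angles in rad, forces in N, time in s.
With the tool pointing down it reaches from about 0.425 to 0.95 m from the base axis. Payload 3.5 kg.
Tool frame: the origin (TCP) lies midway between the tips of the shut fingers; the grasp point (between the pads) lies 19 mm behind it (ctrl.hold_point_z is the distance from the TCP to the grasp point, in m); z points along the fingers, y is the line along which they close (so a half turn about z gives the same grasp; the last joint's range is limited). The gripper opens to 85 mm and grips with 20 to 120 N. Pads are 22 mm wide; open, the fingers measure 114 mm over their backs; the gripper's body (76 mm by 85 mm) begins 54 mm behind the grasp point. The pads swing forward as they close: fully open they stand 13 mm farther back than shut.
Start: joints at [-1.498, 0.286, 1.577, -0, 1.279, -0.15], TCP at [0.149, -0.658, 0.231] pointing down, gripper open.
Joint ranges: [-2.77, 2.77], [-0.9, 2.22], [0.21, 2.48], [-1.53, 4.67], [0.24, 2.81], [-2.84, 2.84]. Speed limits (rad/s): [2.79, 2.79, 3.14, 3.14, 3.14, 3.14].

## Interface

Orientations are given as a unit quaternion [x, y, z, w].
In Python, from plant import readout, cams, sign_off, ctrl gives the robot as it stands. The module is installed in compiled form; this text tells all that it offers.
- The arm moves only by the tool step_arm, never from a script. Its argument "increments" is a list of rows, each a list of 2 entries, a list of its own where there are three numbers: the shift along the world's x, y, z in mm, then the turn, a rotation vector about the world's x, y, z in rad. In form: [[[x, y, z], [rx, ry, rz]], ...]. A call has 1 to 8 rows; each row shifts and turns the commanded pose from where the row before left it; what a row does not reach is not made up. A row lasts 1/12 s, in which the tool goes at most 41.7 mm and 7.16 degrees, less where a joint would pass 70% of its speed; a pose out of reach is approached as far as the arm can. A call is refused whole if a number of a shift passes 41.7 or a number of a turn 0.125, either way. A call with a gripper value outside its range is refused whole. "fingers" is the opening, from -1 (shut) to 1 (fully open), set as the call begins (left out, the last holds). The fingers move at their own pace and stop on an object; "grip_force" is the grip in N (left out, the last holds). Time passes only in rows, so rows that do not move let the fingers close. It gives the time, the measured TCP pose, the force, the opening and the grip force at its end, in the units of the state.
- readout.get_state(): the state, without advancing time (a new reading comes with each control period).
- cams.read_camera(name): name is "side" or "top"; returns the picture (400x640x3 uint8, red, green, blue); there is no depth.
- cams.get_calibration(name): a dict with "fx", "fy", "cx", "cy" (pixels), "distortion" ([k1, k2, p1, p2, k3] as OpenCV has them; the pictures are not rectified), "eye" and "rotation" of the camera in the world. Camera axes: x right, y up, looking along -z (the intrinsics and any distortion apply to the point x, -y, -z); pixel columns grow to the right and rows downward; lengths in m; the calibration is good to about 2 mm. A picture is of the moment at which its call begins. get_calibration takes no time and is no camera call.
- sign_off(): hands the job in; it is judged then, once.
The state is a dict: "time": time; "qpos": joint angles; "dq": joint speeds; "joint_efforts": joint torques, N m; "eef_pos": TCP position; "tcp_rot": TCP orientation; "contact_force": force on the tool from outside, world axes, zero at the start; "wrist_torque": the same for the moment, N m; "opening": opening from 0.0 (shut) to 1.0 (fully open); "finger_force": force on a finger pad.
Only numpy, scipy, OpenCV 4.12 (cv2) and the standard library are available. Lean on these libraries where they do the work, as an engineer would, in place of code of your own. Each camera call takes 0.05 s, during which the arm holds its last target. There are 200 camera calls.

## Working session

There is one attempt and no reset: what is moved stays moved. The work goes in short steps, Python scripts to look and compute and a tool call to move; the robot and the scene stay as the last step left them, time stands still between calls to the robot, and variables do not carry over. Pictures are saved under pics/ and viewed, at most 10 in all, crops included, and the job is handed in when it is done.

Besides the shell and the picture viewer there is one more tool, called after ">>>" as name([rows], argument=value, ...), one row to a line, values as JSON. step_arm: Moves the arm, as the interface text tells. Its arguments: {"type":"object","properties":{"increments":{"type":"array","items":{"type":"array"}},"fingers":{"type":"number"},"grip_force":{"type":"number"}},"required":["increments"]}

```bash
mkdir -p pics; cat > h.py <<'E'
import numpy as np, cv2
from plant import readout, cams, sign_off, ctrl
def cal(n):
    c=cams.get_calibration(n); K=np.array([[c['fx'],0,c['cx']],[0,c['fy'],c['cy']],[0,0,1.]])
    return K,np.array(c['distortion'],float),np.array(c['eye'],float),np.array(c['rotation'],float).reshape(3,3)
def ray(n,uv):
    K,d,e,R=cal(n); p=cv2.undistortPoints(np.array([[uv]],float),K,d)[0,0]
    v=R@np.array([p[0],-p[1],-1.]); return e,v/np.linalg.norm(v)
def plane(n,uv,z):
    e,v=ray(n,uv); return e+v*(z-e[2])/v[2]
def tri(a,b,n1='side',n2='top'):
    e1,v1=ray(n1,a); e2,v2=ray(n2,b)
    s=np.linalg.lstsq(np.c_[v1,-v2],e2-e1,rcond=None)[0]
    p,q=e1+s[0]*v1,e2+s[1]*v2; return (p+q)/2,np.linalg.norm(p-q)
def proj(n,P):
    K,d,e,R=cal(n); c=(np.atleast_2d(P)-e)@R; c=c*[1,-1,-1]
    return cv2.projectPoints(c,np.zeros(3),np.zeros(3),K,d)[0][:,0]
def save(n,f):
    i=cams.read_camera(n); cv2.imwrite('pics/'+f,cv2.cvtColor(i,cv2.COLOR_RGB2BGR)); return i
E
python3 - <<'E'
from h import *
np.set_printoptions(precision=4,suppress=True)
for n in('side','top'):
    save(n,n+'0.png'); print(cal(n))
print(readout.get_state(),ctrl.hold_point_z)
E
```

```text
Traceback (most recent call last):
  File "h.py", line 5, in cal
    return K,np.array(c['distortion'],float),np.array(c['eye'],float),np.array(c['rotation'],float).reshape(3,3)
                                                                      ~~~~~~~~~~~~~~~~~~~~~~~~~~~~~~~~~~~~~^^^^^
ValueError: cannot reshape array of size 4 into shape (3,3)
```

View pics/side0.png

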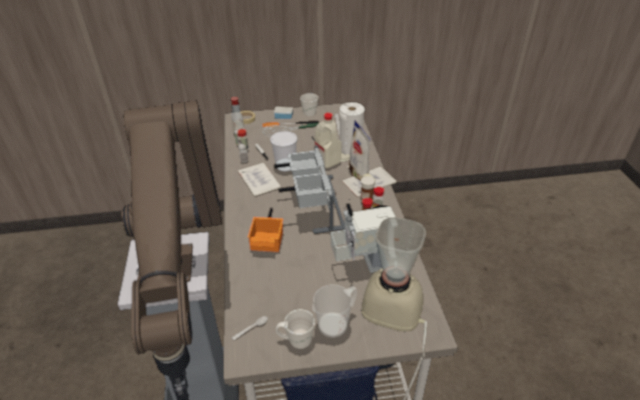

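The side view shows two steel pans: one near (305,163), one near (312,190). The orange lookalike is at (266,233) and the bin at about (370,235). The rotation is a quaternion, so I'll fix that.

```bash
sed -i "s/np.array(c\['rotation'\],float).reshape(3,3)/Rot.from_quat(c['rotation']).as_matrix()/; 1a from scipy.spatial.transform import Rotation as Rot" h.py
python3 - <<'E'
from h import *
np.set_printoptions(precision=4,suppress=True)
for n in('top',):
    save(n,n+'0.png')
for n in('side','top'):print(cal(n))
i=cv2.imread('pics/side0.png')
cv2.imwrite('pics/sidec.png',cv2.resize(i[130:290,240:440],None,fx=4,fy=3.75,interpolation=cv2.INTER_CUBIC)[:600])
print(readout.get_state(),ctrl.hold_point_z)
E
```

```text
(array([[503.371 ,   0.    , 313.9491],
       [  0.    , 503.371 , 198.6347],
       [  0.    ,   0.    ,   1.    ]]), array([0.0233, 0.    , 0.    , 0.    , 0.    ]), array([ 0.4041, -1.3503,  1.3832]), array([[ 0.9906,  0.1038, -0.0889],
       [-0.1347,  0.6333, -0.7621],
       [-0.0229,  0.7669,  0.6414]]))
(array([[390.9134,   0.    , 318.5115],
       [  0.    , 390.9134, 198.6569],
       [  0.    ,   0.    ,   1.    ]]), array([-0.0494,  0.    ,  0.    ,  0.    ,  0.    ]), array([0.2481, 0.0679, 1.584 ]), array([[-0.0288,  0.9728, -0.2297],
       [-0.9996, -0.0291,  0.0018],
       [-0.0049,  0.2297,  0.9733]]))
{'time': 0.1, 'qpos': array([-1.498 ,  0.2871,  1.578 , -0.    ,  1.2786, -0.15  ]), 'dq': array([ 0.0002, -0.0024, -0.0035,  0.0001,  0.0006,  0.0008]), 'joint_efforts': array([  0.0007, -40.7299, -29.3699,  -0.0001,   0.0034,  -0.    ]), 'eef_pos': array([ 0.1491, -0.6577,  0.23  ]), 'tcp_rot': array([ 0.9938,  0.1112,  0.    , -0.0011]), 'contact_force': array([-1.2621, -0.5015, -0.1966]), 'wrist_torque': array([-0.0044, -0.0389, -0.0353]), 'finger_force': 0.0, 'opening': 1.0009328652595533} 0.0187
```

View pics/top0.png

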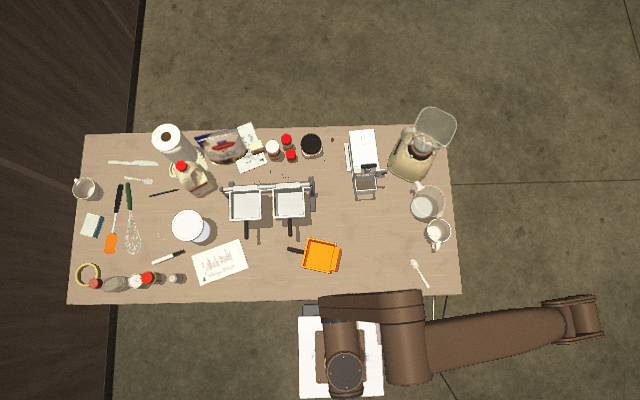

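View pics/sidec.png

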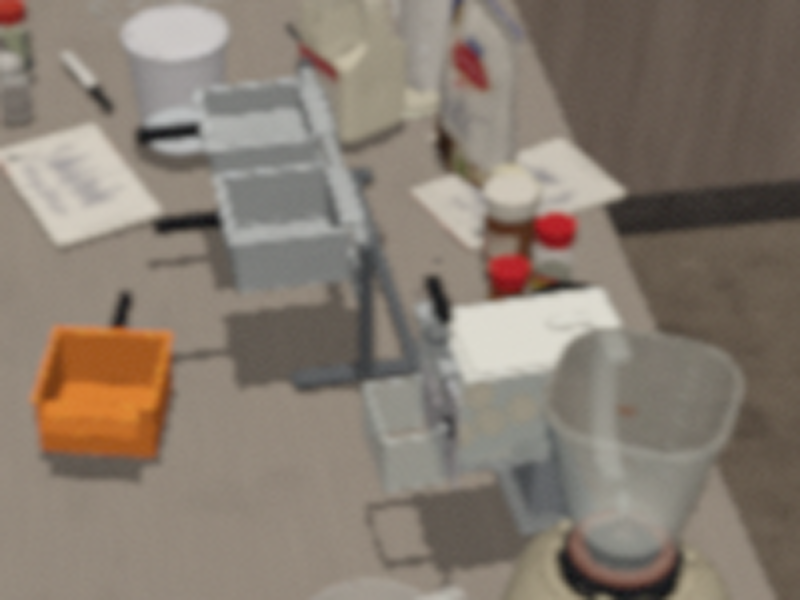

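Candidates for the deep pan:
- Near steel pan: side (312,190), top (290,203). It has tall walls and a long shadow.
- Far steel pan: side (305,163), top (246,205). It is shallow.
- Orange pan: side (266,233), top (321,255). It is excluded.

The near (right) steel pan is the deep one. Next I'll take a close crop of the top view to measure from.

```bash
python3 - <<'E'
from h import *
np.set_printoptions(precision=4,suppress=True)
i=cv2.imread('pics/top0.png')
cv2.imwrite('pics/topc.png',cv2.resize(i[120:250,220:400],None,fx=4.4,fy=4.4,interpolation=cv2.INTER_CUBIC))
for n,roi,z in(('top',(215,265,235,305),.174),('top',(120,200,335,400),.288),('side',(150,215,270,300),.165),('side',(195,230,335,365),.28)):
    g=cv2.imread(f'pics/{n}0.png'); a,b,c,d=roi
    m=(g[a:b,c:d].max(2)<60).astype(np.uint8)
    k,l,s,ce=cv2.connectedComponentsWithStats(m)
    for j in range(1,k):
        if s[j,4]>8:
            pts=np.argwhere(l==j)[:,::-1]+[c,a]
            print(n,s[j]+[c,a,0,0,0],ce[j]+[c,a],plane(n,ce[j]+[c,a],z), cv2.minAreaRect(pts.astype(np.float32)))
E
```

```text
top [288 218   4  18  36] [289.8056 225.5833] [0.4831 0.1729 0.174 ] ((289.5, 226.5), (17.0, 3.0), 90.0)
top [245 221   3  18  23] [246.6522 228.5217] [0.4768 0.3307 0.174 ] ((246.0, 229.5), (17.0, 2.0), 90.0)
top [297 251   7   3   9] [300.6667 252.2222] [0.3851 0.135  0.174 ] ((300.0, 252.0), (2.0, 6.0), 90.0)
top [361 164  15   5  35] [368.2    165.8571] [ 0.666  -0.1106  0.288 ] ((368.0731506347656, 166.15853881835938), (3.644240617752075, 14.2456693649292), 83.6598129272461)
side [275 164  14   4  29] [281.069  165.1724] [0.4684 0.3314 0.165 ] ((281.46923828125, 165.25384521484375), (2.108590602874756, 13.271717071533203), 82.87498474121094)
side [279 187  16   5  47] [286.7872 189.0426] [0.4769 0.1715 0.165 ] ((286.4552001953125, 188.96206665039062), (3.155728578567505, 15.031233787536621), 85.2363510131836)
side [270 209   2   6   9] [270.4444 211.3333] [0.4053 0.051  0.165 ] ((270.5, 211.5), (5.0, 1.0), 90.0)
side [347 204   5  11  28] [349.25   209.3929] [ 0.6653 -0.1137  0.28  ] ((349.3018798828125, 209.05662536621094), (10.439401626586914, 2.74721097946167), 74.05460357666016)
```

View pics/topc.png

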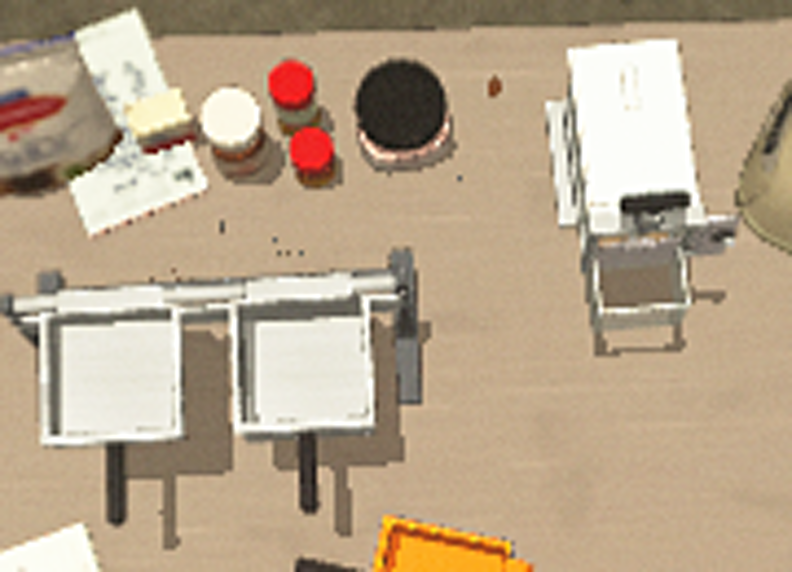

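The crop shows the right pan (handle at top px 290,226) with deep shaded walls and a large shadow, so it is the deep one. The T bar is at (368,166) and the spout frame is in front of it. Now I'll measure the axes precisely.

```bash
python3 - <<'E'
from h import *
np.set_printoptions(precision=4,suppress=True)
def bar(n,roi,z,t0,t1):
    g=cv2.imread(f'pics/{n}0.png').max(2).astype(float); a,b,c,d=roi
    w=np.clip((t1-g[a:b,c:d])/(t1-t0),0,1); yy,xx=np.mgrid[a:b,c:d]
    p=np.array([plane(n,(x,y),z)[:2] for x,y in zip(xx.ravel(),yy.ravel())]); w=w.ravel()
    m=(w[:,None]*p).sum(0)/w.sum(); q=p-m; C=(w[:,None]*q).T@q/w.sum(); ev,V=np.linalg.eigh(C); v=V[:,1]
    print(n,m,'ang',np.degrees(np.arctan2(v[1],v[0])),'len',np.sqrt(12*ev))
bar('top',(219,237,285,295),.174,30,110)
bar('top',(219,240,242,251),.174,30,110)
bar('side',(184,194,278,296),.174,30,110)
bar('top',(162,170,359,379),.288,30,130)
bar('side',(202,217,345,356),.288,30,110)
a=plane('top',(222.3,188.9),.17);b=plane('top',(311.4,184.3),.17);d=a-b
print('rail',a,b,np.linalg.norm(d),np.degrees(np.arctan2(-d[0],d[1])))
g=cv2.imread('pics/top0.png').astype(float).min(2)
P=[]
for r in range(134,164):
    row=g[r]; x=np.arange(365,385); s=row[365:386]; k=np.argmin(np.diff(s)); 
    gr=-np.diff(s)[max(k-2,0):k+3]; gr=np.clip(gr,0,None); xc=(gr*(np.arange(max(k-2,0),max(k-2,0)+len(gr))+.5)).sum()/gr.sum()+365
    P.append(plane('top',(xc,r),.234)[:2])
P=np.array(P); f=np.polyfit(P[:,0],P[:,1],1); res=P[:,1]-np.polyval(f,P[:,0]); ok=abs(res)<.003; f=np.polyfit(P[ok,0],P[ok,1],1)
print('lid right edge yaw',np.degrees(np.arctan(f[0])),ok.sum(),np.polyval(f,.67))
# spout top rim corners px from crop
for c in((592,265),(690,258),(594,325),(690,315)):
    print(plane('top',(c[0]/4.4+220-.4,c[1]/4.4+120-.4),.151))
g=cv2.imread('pics/side0.png')
cv2.imwrite('pics/binc.png',cv2.resize(g[195:270,320:400],None,fx=7.5,fy=7.5,interpolation=cv2.INTER_CUBIC))
E
```

```text
top [0.4784 0.1737] ang -178.57549620155868 len [0.0149 0.0629]
top [0.4753 0.3328] ang -178.27901420193626 len [0.0138 0.0669]
side [0.4772 0.1597] ang 175.76977097014174 len [0.0276 0.0612]
top [ 0.6657 -0.1101] ang 95.60041812614897 len [0.0149 0.0529]
side [ 0.663  -0.1225] ang 89.53889344651313 len [0.0118 0.0563]
rail [0.6303 0.4252 0.17  ] [0.638  0.0903 0.17  ] 0.3350426399693455 1.3083844186944964
lid right edge yaw 3.6779275093882826 30 -0.15585723909209256
[ 0.656  -0.0727  0.151 ]
[ 0.6598 -0.158   0.151 ]
[ 0.6024 -0.0717  0.151 ]
[ 0.6088 -0.1547  0.151 ]
```

View pics/binc.png

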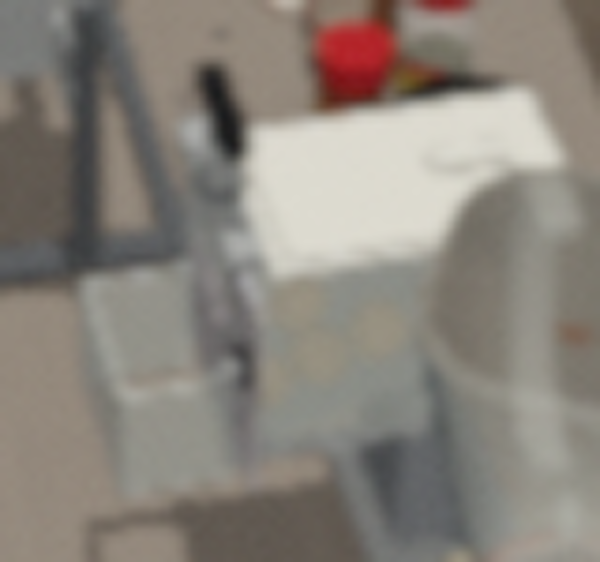

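Measured poses:
- Deep pan: yaw about 1.4°, grip at about (0.473, 0.173, 0.165).
- Bin: origin about (0.6645, -0.110), yaw about 4°.

I'm moving now, swinging around at height.

>>> step_arm([
  [[17,22,8],[0,0,0]],
  [[17,22,8],[0,0,0]],
  [[17,22,8],[0,0,0]],
  [[17,22,8],[0,0,0]],
  [[17,22,8],[0,0,0]],
  [[17,22,8],[0,0,0]],
  [[17,22,8],[0,0,0]],
  [[17,22,8],[0,0,0]],
], fingers=1, grip_force=80)

```text
time: 0.77
eef_pos: [0.2857, -0.4808, 0.295]
tcp_rot: [0.994, 0.111, -0.0, -0.001]
contact_force: [0.2, -0.4, 0.2]
opening: 0.997
finger_force: 0.0
```

>>> step_arm([
  [[17,22,0],[0,0,0]],
  [[17,22,0],[0,0,0]],
  [[17,22,0],[0,0,0]],
  [[17,22,0],[0,0,0]],
  [[17,22,0],[0,0,0]],
  [[17,22,0],[0,0,0]],
  [[17,22,0],[0,0,0]],
  [[17,22,0],[0,0,0]],
])

```text
time: 1.43
eef_pos: [0.4216, -0.3048, 0.2948]
tcp_rot: [0.994, 0.111, -0.0, -0.0]
contact_force: [0.2, -0.3, -0.5]
opening: 0.997
finger_force: 0.0
```

>>> step_arm([
  [[4,30,0],[0,0,-0.025]],
  [[4,30,0],[0,0,-0.025]],
  [[4,30,0],[0,0,-0.025]],
  [[4,30,0],[0,0,-0.025]],
  [[4,30,0],[0,0,-0.025]],
  [[4,30,0],[0,0,-0.025]],
  [[4,30,0],[0,0,-0.025]],
  [[4,30,0],[0,0,-0.025]],
])

```text
time: 2.1
eef_pos: [0.4528, -0.0647, 0.2949]
tcp_rot: [1.0, 0.011, -0.0, -0.0]
contact_force: [-0.2, -0.8, -0.0]
opening: 1.002
finger_force: 0.0
```

>>> step_arm([
  [[4,30,0],[0,0,0]],
  [[4,30,0],[0,0,0]],
  [[4,30,0],[0,0,0]],
  [[4,30,0],[0,0,0]],
  [[4,30,0],[0,0,0]],
  [[4,30,0],[0,0,0]],
  [[0,0,0],[0,0,0]],
  [[0,0,0],[0,0,0]],
])

```text
time: 2.77
eef_pos: [0.4767, 0.1149, 0.2947]
tcp_rot: [1.0, 0.013, -0.001, 0.0]
contact_force: [-0.1, 0.4, -0.0]
opening: 1.0
finger_force: 0.0
```

>>> step_arm([
  [[-2,29,0],[0,0,0]],
  [[-2,29,0],[0,0,0]],
  [[0,0,-25],[0,0,0]],
  [[0,0,-25],[0,0,0]],
  [[0,0,0],[0,0,0]],
  [[0,0,0],[0,0,0]],
])

```text
time: 3.27
eef_pos: [0.4722, 0.1706, 0.2438]
tcp_rot: [1.0, 0.011, -0.002, 0.0]
contact_force: [-0.0, -1.1, 0.8]
opening: 0.999
finger_force: 0.0
```

```bash
python3 - <<'E'
from h import *
np.set_printoptions(precision=4,suppress=True)
s=readout.get_state();print(s['eef_pos'],s['qpos'])
a=save('side','s1.png');b=save('top','t1.png')
A=cv2.resize(a[130:230,250:350],None,fx=4,fy=4,interpolation=2);B=cv2.resize(b[160:260,235:335],None,fx=4,fy=4,interpolation=2)
cv2.imwrite('pics/c1.png',np.hstack([A,B])[:,:,::-1])
E
```

```text
[0.4722 0.1706 0.2438] [ 0.1446 -0.1095  1.9778 -0.0003  1.2773  1.6939]
```

View pics/c1.png

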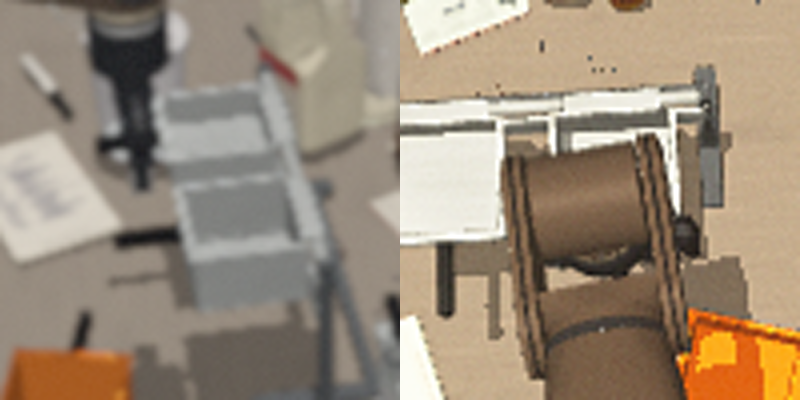

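The gripper hangs above the deep pan's handle (side crop 145,235), with nothing in its way. I'll lower and grip.

>>> step_arm([
  [[0,1,-25],[0,0,0]],
  [[0,1,-25],[0,0,0]],
  [[0,0,-25],[0,0,0]],
  [[0,0,-15],[0,0,0]],
  [[0,0,-9],[0,0,0]],
  [[0,0,0],[0,0,0]],
  [[0,0,0],[0,0,0]],
])

```text
time: 3.95
eef_pos: [0.4742, 0.1735, 0.1477]
tcp_rot: [1.0, 0.011, 0.001, -0.0]
contact_force: [0.5, 0.9, 0.9]
opening: 1.0
finger_force: 0.0
```

>>> step_arm([
  [[0,0,0],[0,0,0]],
  [[0,0,0],[0,0,0]],
  [[0,0,0],[0,0,0]],
  [[0,0,0],[0,0,0]],
  [[0,0,0],[0,0,0]],
  [[0,0,0],[0,0,0]],
  [[0,0,0],[0,0,0]],
  [[0,0,0],[0,0,0]],
], fingers=-1, grip_force=80)

```text
time: 4.62
eef_pos: [0.4733, 0.1737, 0.1467]
tcp_rot: [1.0, 0.012, 0.0, 0.0]
contact_force: [-2.0, -0.3, 1.8]
opening: 0.154
finger_force: 78.0
```

>>> step_arm([
  [[0,0,6],[0,0,0]],
  [[0,0,6],[0,0,0]],
  [[0,0,8],[0,0,0]],
  [[0,0,8],[0,0,0]],
  [[0,0,8],[0,0,0]],
  [[0,0,8],[0,0,0]],
  [[0,0,4],[0,0,0]],
  [[0,0,0],[0,0,0]],
])

```text
time: 5.28
eef_pos: [0.4741, 0.1738, 0.1961]
tcp_rot: [1.0, 0.011, 0.002, -0.0]
contact_force: [-0.8, 1.1, -1.3]
opening: 0.15
finger_force: 78.2
```

```bash
python3 - <<'E'
from h import *
s=readout.get_state();print(s['eef_pos'],s['contact_force'],s['wrist_torque'],s['opening'])
a=save('side','s2.png')
cv2.imwrite('pics/c2.png',cv2.resize(a[130:270,250:400],None,fx=4,fy=4,interpolation=2)[:,:,::-1])
E
```

```text
[0.47405041 0.17383793 0.19607366] [-0.82852246  1.05281378 -1.3049205 ] [0.05390797 0.13637895 0.00935308] 0.1502042820348499
```

View pics/c2.png

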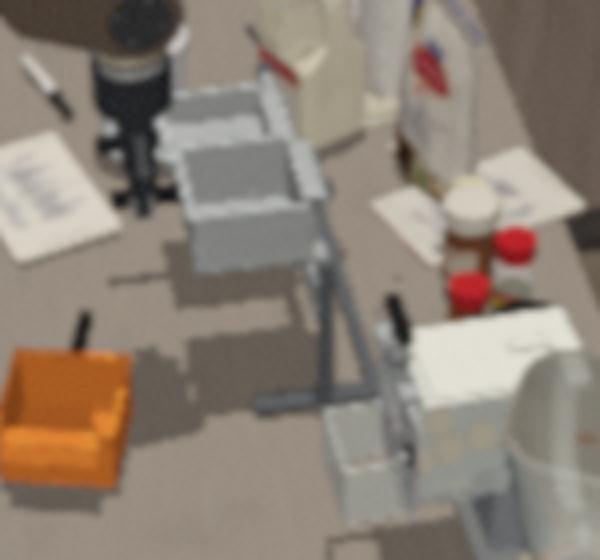

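The pan is gripped, level, and lifted clear of the rail. I'll draw it back while checking the clearances for a descent between the rail and the bin.

>>> step_arm([
  [[-15,0,2],[0,0,0]],
  [[-15,0,2],[0,0,0]],
  [[-15,0,2],[0,0,0]],
  [[-13,0,2],[0,0,0]],
  [[0,0,0],[0,0,0]],
  [[0,0,0],[0,0,0]],
])

```text
time: 5.83
eef_pos: [0.4149, 0.1737, 0.2021]
tcp_rot: [1.0, 0.012, 0.0, -0.0]
contact_force: [1.0, 0.6, -1.6]
opening: 0.149
finger_force: 78.1
```

```bash
python3 - <<'E'
from h import *
np.set_printoptions(precision=3,suppress=True)
g=cv2.imread('pics/top0.png').astype(int)
m=((g[...,2]>150)&(g[...,0]<80)).astype(np.uint8); m[:,:280]=0; m[:,350:]=0
ys,xs=np.nonzero(m)
W=np.array([plane('top',p,.06)[:2] for p in zip(xs,ys)]);print('orange',W.min(0),W.max(0))
for p,z in(((313,211.6),.01),((289,250),.05),((303,249),.05)):print(plane('top',p,z))
s=readout.get_state();print(s['eef_pos'],s['qpos'])
E
```

```text
orange [ 0.313 -0.013] [0.89  0.214]
[0.566 0.089 0.01 ]
[0.407 0.186 0.05 ]
[0.409 0.132 0.05 ]
[0.415 0.174 0.202] [ 0.17  -0.203  2.138 -0.     1.207  1.718]
```

>>> step_arm([
  [[6,-21,0],[0,0,0.005]],
  [[6,-21,0],[0,0,0.005]],
  [[6,-21,0],[0,0,0.005]],
  [[6,-21,0],[0,0,0.005]],
  [[6,-21,0],[0,0,0.005]],
  [[6,-21,0],[0,0,0.006]],
  [[7,-21,0],[0,0,0.006]],
  [[7,-21,0],[0,0,0.006]],
])

```text
time: 6.5
eef_pos: [0.466, 0.0042, 0.2021]
tcp_rot: [0.999, 0.033, 0.0, 0.0]
contact_force: [0.2, 0.4, -1.1]
opening: 0.146
finger_force: 78.2
```

>>> step_arm([
  [[0,0,0],[0,0,0]],
  [[0,0,-20],[0,0,0]],
  [[0,0,-25],[0,0,0]],
  [[0,0,-25],[0,0,0]],
  [[0,0,-25],[0,0,0]],
  [[0,0,-25],[0,0,0]],
  [[0,0,-15],[0,0,0]],
  [[0,0,0],[0,0,0]],
])

```text
time: 7.17
eef_pos: [0.4622, 0.0065, 0.0632]
tcp_rot: [0.999, 0.033, -0.004, -0.001]
contact_force: [-0.7, 0.3, -1.7]
opening: 0.146
finger_force: 78.3
```

```bash
python3 - <<'E'
from h import *
s=readout.get_state();print(s['eef_pos'],s['contact_force'],s['wrist_torque'],s['opening'],s['tcp_rot'])
a=save('side','s3.png');b=save('top','t3.png')
A=cv2.resize(a[150:280,250:350],None,fx=4,fy=4,interpolation=2);B=cv2.resize(b[130:260,290:390],None,fx=4,fy=4,interpolation=2)
cv2.imwrite('pics/c3.png',np.hstack([A,B])[:,:,::-1])
E
```

```text
[0.46218131 0.00654922 0.06319188] [-0.66004985  0.27431145 -1.72604709] [0.02816327 0.12337471 0.02065715] 0.14649026917851957 [ 0.99944972  0.03287584 -0.00427588 -0.00106991]
```

View pics/c3.png

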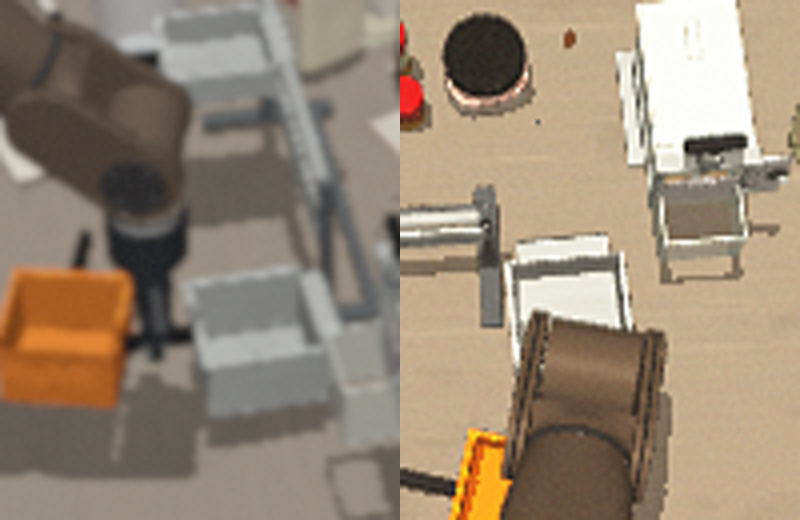

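The pan is level between the rail and the bin, clear of the orange pan (side crop 130,340). I'll lower it, go across in front of the spout, then slide it in.

>>> step_arm([
  [[0,0,-10],[0,0,0]],
  [[0,0,-9],[0,0,0]],
  [[0,-20,0],[0,0,0.004]],
  [[0,-20,0],[0,0,0]],
  [[0,-20,0],[0,0,0]],
  [[0,-20,0],[0,0,0]],
  [[0,-20,0],[0,0,0]],
  [[0,-23,0],[0,0,0]],
])

```text
time: 7.93
eef_pos: [0.4654, -0.1182, 0.0485]
tcp_rot: [0.999, 0.035, 0.001, 0.0]
contact_force: [-0.7, 0.1, -1.5]
opening: 0.149
finger_force: 78.3
```

>>> step_arm([
  [[0,0,0],[0,0,0]],
  [[15,0,0],[0,0,0]],
  [[15,0,0],[0,0,0]],
  [[15,0,0],[0,0,0]],
  [[15,0,0],[0,0,0]],
  [[15,0,0],[0,0,0]],
  [[0,0,0],[0,0,0]],
  [[0,0,0],[0,0,0]],
])

```text
time: 8.6
eef_pos: [0.5405, -0.1168, 0.0483]
tcp_rot: [0.999, 0.035, -0.0, -0.0]
contact_force: [-0.6, 0.1, -1.4]
opening: 0.149
finger_force: 78.3
```

>>> step_arm([
  [[0,-1,-4],[0,0,0]],
  [[0,0,-3],[0,0,0]],
  [[0,0,-2],[0,0,0]],
  [[0,0,0],[0,0,0]],
  [[0,0,0],[0,0,0]],
  [[0,0,0],[0,0,0]],
])

```text
time: 9.1
eef_pos: [0.5398, -0.1183, 0.0391]
tcp_rot: [0.999, 0.035, -0.0, -0.0]
contact_force: [-0.2, -0.2, -1.5]
opening: 0.147
finger_force: 78.5
```

```bash
python3 - <<'E'
from h import *
np.set_printoptions(precision=4,suppress=True)
s=readout.get_state();print(s['eef_pos'],s['contact_force'],s['wrist_torque'])
E
```

```text
[ 0.5398 -0.1183  0.0391] [-0.161  -0.1606 -1.4894] [ 0.0397  0.0803 -0.0095]
```

>>> step_arm([
  [[0,0,-1],[0,0,0]],
  [[0,0,-1],[0,0,0]],
  [[0,0,0],[0,0,0]],
  [[0,0,0],[0,0,0]],
])

```text
time: 9.43
eef_pos: [0.5399, -0.1183, 0.039]
tcp_rot: [0.999, 0.035, -0.001, -0.0]
contact_force: [-6.5, 1.0, 10.1]
opening: 0.153
finger_force: 80.1
```

```bash
python3 - <<'E'
from h import *
np.set_printoptions(precision=4,suppress=True)
s=readout.get_state();print(s['eef_pos'],s['contact_force'],s['wrist_torque'])
a=save('side','s4.png');b=save('top','t4.png')
A=cv2.resize(a[170:290,290:390],None,fx=4,fy=4,interpolation=2);B=cv2.resize(b[130:250,310:410],None,fx=4,fy=4,interpolation=2)
cv2.imwrite('pics/c4.png',np.hstack([A,B])[:,:,::-1])
E
```

```text
[ 0.5399 -0.1183  0.039 ] [-6.4692  0.992  10.0549] [ 0.2698  0.886  -0.0111]
```

View pics/c4.png

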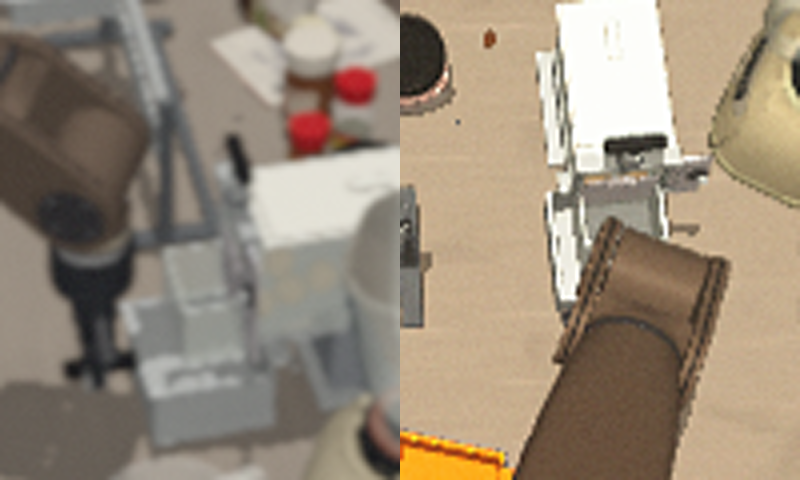

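The pan stands under the spout. I'll ease off the push, release and rise.

>>> step_arm([
  [[0,0,1],[0,0,0]],
  [[0,0,0],[0,0,0]],
  [[0,0,0],[0,0,0]],
])

```text
time: 9.78
eef_pos: [0.5404, -0.1184, 0.0389]
tcp_rot: [0.999, 0.035, 0.0, 0.0]
contact_force: [-3.1, 0.3, 5.4]
opening: 0.146
finger_force: 79.4
```

>>> step_arm([
  [[0,0,0],[0,0,0]],
  [[0,0,0],[0,0,0]],
  [[0,0,0],[0,0,0]],
  [[0,0,0],[0,0,0]],
  [[0,0,0],[0,0,0]],
  [[0,0,0],[0,0,0]],
  [[0,0,0],[0,0,0]],
  [[0,0,0],[0,0,0]],
], fingers=1)

```text
time: 10.45
eef_pos: [0.5402, -0.1183, 0.0383]
tcp_rot: [0.999, 0.035, 0.0, -0.0]
contact_force: [0.3, -0.7, -0.7]
opening: 1.001
finger_force: 0.0
```

>>> step_arm([
  [[0,0,8],[0,0,0]],
  [[0,0,15],[0,0,0]],
  [[-3,0,30],[0,0,0]],
  [[-5,0,40],[0,0,0]],
  [[-5,0,40],[0,0,0]],
  [[-5,0,40],[0,0,0]],
  [[-5,0,40],[0,0,0]],
  [[-5,0,40],[0,0,0]],
])

```text
time: 11.12
eef_pos: [0.5115, -0.118, 0.2941]
tcp_rot: [0.999, 0.035, 0.0, 0.0]
contact_force: [1.4, -0.3, -0.6]
opening: 0.999
finger_force: 0.0
```

>>> step_arm([
  [[0,0,38],[0,0,0.11]],
  [[0,0,30],[0,0,0.11]],
  [[0,0,0],[0,0,0.11]],
  [[0,0,0],[0,0,0.11]],
  [[0,0,0],[0,0,0.11]],
  [[0,0,0],[0,0,0.11]],
  [[0,0,0],[0,0,0.11]],
  [[0,0,0],[0,0,0.11]],
])

```text
time: 11.78
eef_pos: [0.5119, -0.1182, 0.36]
tcp_rot: [0.888, 0.46, 0.0, 0.0]
contact_force: [0.4, -0.1, -0.3]
opening: 0.999
finger_force: 0.0
```

>>> step_arm([
  [[0,0,0],[0,0,0.11]],
  [[0,0,0],[0,0,0.11]],
  [[0,0,0],[0,0,0.11]],
  [[0,0,0],[0,0,0.12]],
  [[0,0,0],[0,0,0.12]],
  [[0,0,0],[0,0,0.12]],
  [[0,0,0],[0,0,0]],
  [[0,0,0],[0,0,0]],
])

```text
time: 12.45
eef_pos: [0.512, -0.1182, 0.3598]
tcp_rot: [0.683, 0.73, 0.0, 0.0]
contact_force: [0.1, -0.1, 0.3]
opening: 1.002
finger_force: 0.0
```

```bash
python3 - <<'E'
from h import *
np.set_printoptions(precision=4,suppress=True)
s=readout.get_state();print(s['eef_pos'],s['qpos'],s['tcp_rot'],s['opening'],s['contact_force'])
for p,z in(((328,281.7),0),((358,276.7),0)):print(plane('side',p,z))
c,sn=np.cos(.07),np.sin(.07);R=np.array([[c,-sn],[sn,c]])
print([np.array([.6356,-.112])+R@np.array(v) for v in((-.055,-.056),(.055,-.056))])
a=save('side','s5.png');b=save('top','t5.png')
A=cv2.resize(a[180:290,320:390],None,fx=5,fy=5,interpolation=2);B=cv2.resize(b[130:240,335:405],None,fx=5,fy=5,interpolation=2)
cv2.imwrite('pics/c5.png',np.hstack([A,B])[:,:,::-1])
E
```

```text
[ 0.512  -0.1182  0.3598] [-0.4201 -0.1196  1.7788  0.      1.4819 -0.4861] [0.6834 0.73   0.0001 0.0002] 1.0024024399115776 [ 0.088  -0.137   0.2815]
[ 0.583  -0.1734  0.    ]
[ 0.6934 -0.1668  0.    ]
[array([ 0.5847, -0.1717]), array([ 0.6944, -0.164 ])]
```

View pics/c5.png

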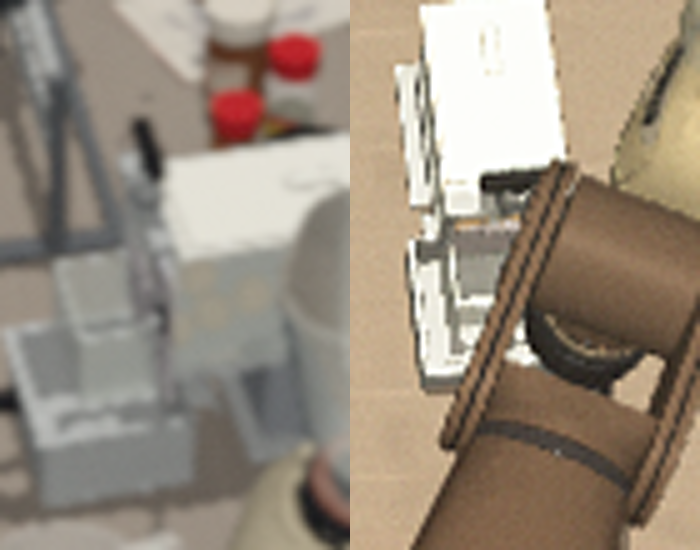

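The pan stands within about 2 mm of the target, square under the spout and clear of it. Next I'll measure the marker (side px ~(352,244), top px ~(382,172)) and cross-check the spout.

```bash
python3 - <<'E'
from h import *
np.set_printoptions(precision=4,suppress=True,linewidth=200)
print('spout near front top',plane('side',(337,246.7),.151))
print('tri',tri((351.8,243.7),(382.3,172.5)))
g=cv2.imread('pics/side0.png').max(2);t=cv2.imread('pics/top0.png').max(2)
print('side cols 344-362 rows 222-262');print(g[222:262,344:363])
print('top cols 372-392 rows 164-180');print(t[164:181,372:393])
c,sn=np.cos(.07),np.sin(.07);R=np.array([[c,-sn],[sn,c]])
for z in(.15,.186,.2):
  for y in (-.045,-.055,-.065,-.075):
    w=np.r_[np.array([.6645,-.11])+R@np.array([-.01,y]),z]; print(z,y,proj('side',w)[0],proj('top',w)[0])
E
```

```text
spout near front top [ 0.6181 -0.1528  0.151 ]
tri (array([ 0.668 , -0.1765,  0.183 ]), np.float64(0.008142957318803476))
side cols 344-362 rows 222-262
[[108 114 115 110 108 107 110 129 166 196 208 211 214 219 221 220 220 220 220]
 [105 114 116 114 114 116 118 129 156 187 204 207 211 217 220 220 220 221 220]
 [105 115 118 116 115 119 118 124 143 175 199 207 209 215 219 220 220 220 221]
 [106 117 121 119 120 127 133 136 145 170 194 206 209 213 218 220 220 220 220]
 [104 116 125 124 124 139 155 162 162 172 190 204 207 210 216 220 220 220 220]
 [102 116 124 124 123 136 159 169 172 174 185 202 210 211 214 218 220 220 220]
 [102 115 123 124 123 132 152 166 168 167 176 196 209 208 208 212 215 213 213]
 [117 122 123 125 123 126 140 151 151 147 156 180 201 206 206 206 204 200 200]
 [138 133 125 127 128 125 127 130 137 136 142 166 194 205 205 202 198 194 192]
 [139 132 125 130 132 124 113 121 143 147 146 158 181 191 187 182 177 174 173]
 [138 129 121 129 133 127 112 123 152 159 151 152 161 165 162 156 152 153 152]
 [139 124 116 124 131 125 113 118 144 158 156 149 148 150 151 150 149 149 147]
[... 3647 characters left out ...]
06 230 120 199 197 194 195 196 196 193 193 192 194 197 195 194 195 192 196]]
0.15 -0.045 [348.5293 246.18  ] [375.7954 178.8556]
0.15 -0.055 [349.2797 248.2221] [378.3894 178.6056]
0.15 -0.065 [350.0367 250.2824] [380.982  178.3559]
0.15 -0.075 [350.8005 252.3611] [383.5732 178.1063]
0.186 -0.045 [348.753  238.6496] [377.1223 176.1622]
0.186 -0.055 [349.5144 240.6856] [379.7781 175.9069]
0.186 -0.065 [350.2827 242.7399] [382.4323 175.6519]
0.186 -0.075 [351.0579 244.8129] [385.085  175.3971]
0.2 -0.045 [348.8417 235.666 ] [377.6556 175.0796]
0.2 -0.055 [349.6075 237.6993] [380.3361 174.8222]
0.2 -0.065 [350.3803 239.7511] [383.0152 174.565 ]
0.2 -0.075 [351.1601 241.8215] [385.6926 174.3081]
```

>>> step_arm([
  [[25,1,0],[0,0,0]],
  [[25,1,0],[0,0,0]],
  [[25,1,0],[0,0,0]],
  [[25,1,0],[0,0,0]],
  [[25,2,0],[0,0,0]],
  [[28,2,0],[0,0,0]],
  [[0,0,0],[0,0,0]],
  [[0,0,0],[0,0,0]],
])

```text
time: 13.22
eef_pos: [0.6657, -0.1101, 0.3578]
tcp_rot: [0.683, 0.731, -0.001, -0.001]
contact_force: [-0.6, -0.0, 0.9]
opening: 1.008
finger_force: 0.0
```

```bash
python3 - <<'E'
from h import *
np.set_printoptions(precision=4,suppress=True)
def cen(n,r,t0,t1):
    a,b,c,d=r; g=cv2.imread(f'pics/{n}0.png').max(2).astype(float)[a:b,c:d]; w=np.clip((t1-g)/(t1-t0),0,1); yy,xx=np.mgrid[a:b,c:d]
    return np.array([(w*xx).sum(),(w*yy).sum()])/w.sum()
T=cen('top',(162,170,359,379),40,130);S=cen('side',(202,217,345,356),40,105);print('T',S,T,tri(S,T))
T=cen('top',(172,176,380,388),50,100);S=cen('side',(239,248,349,356),70,105);print('clip',S,T,tri(S,T))
print('side T bar pred',proj('side',[.6655,-.1105,.284]),proj('top',[.6655,-.1105,.288]))
s=readout.get_state();print(s['eef_pos'],s['tcp_rot'])
E
```

```text
T [349.1223 209.3985] [368.0538 165.9412] (array([ 0.6669, -0.1114,  0.2786]), np.float64(0.00340237702788027))
clip [351.8173 242.5865] [383.6578 173.093 ] (array([ 0.6652, -0.1799,  0.1911]), np.float64(0.00406217666248458))
side T bar pred [[349.1572 207.8563]] [[368.1711 165.9921]]
[ 0.6657 -0.1101  0.3578] [ 0.6825  0.7309 -0.0006 -0.0012]
```

>>> step_arm([
  [[0,0,-25],[0,0,0]],
  [[0,0,-25],[0,0,0]],
  [[0,0,-20],[0,0,0]],
  [[0,0,-13],[0,0,0]],
  [[0,0,-10],[0,0,0]],
  [[0,0,0],[0,0,0]],
  [[0,0,0],[0,0,0]],
])

```text
time: 13.8
eef_pos: [0.665, -0.1104, 0.2669]
tcp_rot: [0.682, 0.731, 0.0, 0.0]
contact_force: [-0.6, 0.6, -0.9]
opening: 0.997
finger_force: 0.0
```

>>> step_arm([
  [[0,0,0],[0,0,0]],
  [[0,0,0],[0,0,0]],
  [[0,0,0],[0,0,0]],
  [[0,0,0],[0,0,0]],
  [[0,0,0],[0,0,0]],
  [[0,0,0],[0,0,0]],
  [[0,0,0],[0,0,0]],
  [[0,0,0],[0,0,0]],
], fingers=-1, grip_force=100)

```text
time: 14.47
eef_pos: [0.6667, -0.1102, 0.2671]
tcp_rot: [0.682, 0.731, 0.002, 0.002]
contact_force: [4.9, 0.8, -0.1]
opening: 0.141
finger_force: 97.8
```

```bash
python3 - <<'E'
from h import *
np.set_printoptions(precision=4,suppress=True)
s=readout.get_state();print(s['eef_pos'],s['contact_force'],s['opening'])
for k in range(4): np.save(f'shut{k}.npy',cams.read_camera('side'))
np.save('shutt.npy',cams.read_camera('top'))
E
```

```text
[ 0.6667 -0.1102  0.2671] [ 4.9268  0.8248 -0.1087] 0.1409665110344738
```

The T bar is gripped (opening 0.141, 98 N). I'll raise it to just below the marker range, then compare.

>>> step_arm([
  [[1,0,3],[0,0,0]],
  [[0,0,5],[0,0,0]],
  [[0,0,6],[0,0,0]],
  [[0,0,6],[0,0,0]],
  [[0,0,6],[0,0,0]],
  [[0,0,5],[0,0,0]],
  [[0,0,3],[0,0,0]],
  [[0,0,0],[0,0,0]],
])

```text
time: 15.38
eef_pos: [0.6666, -0.1102, 0.2979]
tcp_rot: [0.682, 0.731, 0.0, -0.0]
contact_force: [6.0, -0.2, -8.7]
opening: 0.139
finger_force: 97.8
```

>>> step_arm([
  [[0,0,0],[0,0,0]],
  [[0,0,0],[0,0,0]],
  [[0,0,0],[0,0,0]],
  [[0,0,0],[0,0,0]],
  [[0,0,0],[0,0,0]],
  [[0,0,0],[0,0,0]],
  [[0,0,0],[0,0,0]],
  [[0,0,0],[0,0,0]],
])

```text
time: 16.05
eef_pos: [0.6667, -0.1102, 0.2976]
tcp_rot: [0.682, 0.731, 0.0, -0.0]
contact_force: [6.8, -0.5, -7.1]
opening: 0.141
finger_force: 97.8
```

```bash
python3 - <<'E'
from h import *
np.set_printoptions(precision=4,suppress=True,linewidth=200)
s=readout.get_state();print(s['eef_pos'],s['contact_force'],s['opening'])
for k in range(4): np.save(f'up{k}.npy',cams.read_camera('side'))
np.save('upt.npy',cams.read_camera('top'))
L=lambda p:np.mean([np.load(f'{p}{k}.npy').astype(float).mean(2) for k in range(4)],0)
a,b=L('shut'),L('up'); d=np.round(b-a).astype(int)
print('cols 340-358 rows 215-262 diff');print(d[215:262,340:359])
t=np.load('upt.npy').astype(float).mean(2)-np.load('shutt.npy').astype(float).mean(2)
print(np.round(t[164:182,366:392]).astype(int))
E
```

```text
[ 0.6667 -0.1102  0.2976] [ 6.8154 -0.465  -7.052 ] 0.14110245096396587
cols 340-358 rows 215-262 diff
[[  0   0   0   0   1   2   4   5  12  34  63  80  67  39  18   7   6   7   7]
 [  0   0   0   0  -1   0   0   1   4  16  32  45  46  34  22  16  16  22  20]
 [  0   0   1   0   0  -1   0   0   1   5  10  22  28  22  16  13  14  20  18]
 [  1  -1   0   1   0  -1  -2   0  -1   1   1   6  11  10   5   3   4   5   5]
 [ -1  -1   1   0   0  -4  -3   0  -1   0   0   1   2   2   0   0  -1  -1   1]
 [  0   1   0   0  -2  -4   0   5   1   0  -1  -1   0   0   0   0   0   0   0]
 [  0   0  -1  -1  -2  -2   5  11   4   1   1   0   0   0   0   0   0   0   0]
 [  0   0   0   0  -2  -3   1   3   2   0   0   0   0   0  -1   0   0   0   0]
 [  1   0   0   0  -1  -5  -6  -2   1   0   0  -1  -1   0   1   0   0   0   0]
 [ -1   1  -1  -1  -2  -3  -5   0   2   1   0   0   0   0   1  -1   1   1  -1]
 [  1   1   0   0  -2  -4  -4   1   4   2   0   1   1  -1  -1   0   0   0  -1]
 [  0   0   0   0  -1  -6  -9  -3   3   3   0   0   0   0   0   0   0   1   0]
 [  0   1  -1   0  -2  -8 -14 -10   0   2   1  -1
[... 3943 characters left out ...]
   9  10   7   4   8  11   4 -30 -11  23 -32 -15 -38  -1]
 [  4   3   3   2   1   0   6   3   1   6  -4   5   1   7   8   8   9   6 -14 -20   3 -25 -16 -21 -24   0]
 [ -1   3  -1   4   3   0   3   4   4  -1   5   1   3   2   4   8   9   8 -27 -20  12 -44 -22 -60   1   1]
 [  4   0   5   6   1   7  -8   4   2  -5   5   0   3   5  -2  10   8   4 -22  -5   2 -26 -17 -39   2   2]
 [  3  -3   3   6   3  -2   2  -4   7  -5   4   0   5   0   3  11   9   5 -17 -22 -30 -19 -35 -33   5   0]
 [  1  -2   1  -1   2   3   0   4   6   5  -3   5  -1   6   4   9   8  14 -12   5 -16 -30 -33   2   1   2]
 [  3   4  -1  -5   3  -1  -5   6  -1  -4   4   2   4   6   4   3  13   8  37 131  97  35  -7   1   3   0]]
```

```bash
python3 - <<'E'
from h import *
np.set_printoptions(precision=4,suppress=True,linewidth=220)
S=np.load('shut0.npy')*0.; S=np.mean([np.load(f'{p}{k}.npy').astype(float) for p in('shut','up') for k in range(4)],0)
s0=cv2.imread('pics/side0.png').max(2).astype(float); t0=cv2.imread('pics/top0.png').max(2).astype(float)
U=8
def blob(g,r,th):
    a,b,c,d=r; z=cv2.resize(g[a:b,c:d],None,fx=U,fy=U,interpolation=cv2.INTER_CUBIC); m=(z<th).astype(np.uint8)
    cs=cv2.findContours(m,0,2)[0]; k=max(cs,key=cv2.contourArea); h=cv2.convexHull(k); M=cv2.moments(h)
    f=lambda p:(np.array(p)+.5)/U-.5+[c,a]
    q=f(h[:,0]); return f([M['m10']/M['m00'],M['m01']/M['m00']]),q.min(0),q.max(0)
c,sn=np.cos(.07),np.sin(.07);R=np.array([[c,-sn],[sn,c]])
C=np.array([.6667,-.1105])
box=np.array([np.r_[C+R@np.array([x,y]),z] for x in(-.007,.007) for y in(-.028,.028) for z in(.272,.288)])
off={}
for n,g,r,ths in(('side',s0,(200,218,343,358),(75,95)),('top',t0,(161,171,357,381),(80,110))):
    h=cv2.convexHull(proj(n,box).astype(np.float32)); M=cv2.moments(h); p=np.array([M['m10'],M['m01']])/M['m00']
    for th in ths:
        b=blob(g,r,th); off[n]=b[0]-p; print(n,'T',b,'pred',p,'off',off[n])
h=proj('side',box);print('pred ext',h.min(0),h.max(0))
for ths,tht in((90,85),(100,100)):
    cs=blob(S.max(2),(236,250,346,358),ths); ct=blob(t0,(170,177,378,390),tht)
    print('clip',cs,ct); print(' raw',tri(cs[0],ct[0]),'corr',tri(cs[0]-off['side'],ct[0]-off['top']))
# walnut-coloured pixels in hopper/pan
for f in('shut0','up0'):
    i=np.load(f+'.npy').astype(int); m=(i[...,0]-i[...,2]>25)&(i.min(2)>60); print(f,'hopper',m[225:255,350:375].sum(),'pan',m[245:285,320:356].sum())
E
```

```text
side T (array([349.1078, 209.3833]), array([346.3125, 203.6875]), array([351.5625, 215.4375])) pred [349.5335 208.8178] off [-0.4257  0.5655]
side T (array([349.0805, 209.3617]), array([345.8125, 203.1875]), array([351.9375, 216.0625])) pred [349.5335 208.8178] off [-0.453   0.5439]
top T (array([367.9612, 166.1088]), array([360.6875, 163.5625]), array([376.0625, 169.4375])) pred [367.9098 166.3604] off [ 0.0515 -0.2516]
top T (array([367.8887, 166.4282]), array([360.5625, 163.3125]), array([376.1875, 170.4375])) pred [367.9098 166.3604] off [-0.0211  0.0678]
pred ext [345.2955 201.2912] [353.8048 216.3128]
clip (array([351.7942, 242.8975]), array([350.4375, 240.4375]), array([352.8125, 245.8125])) (array([383.6273, 173.0964]), array([381.3125, 171.9375]), array([386.1875, 174.4375]))
 raw (array([ 0.6654, -0.18  ,  0.1898]), np.float64(0.004501457414669227)) corr (array([ 0.6661, -0.1798,  0.1916]), np.float64(0.0026882829731898557))
clip (array([351.7297, 242.921 ]), array([350.0625, 239.9375]), array([353.0625, 246.4375])) (array([383.5595, 173.0653]), array([381.0625, 171.6875]), array([386.3125, 174.6875]))
 raw (array([ 0.6654, -0.1798,  0.1896]), np.float64(0.004870338701798442)) corr (array([ 0.6661, -0.1796,  0.1914]), np.float64(0.003056556470675081))
shut0 hopper 0 pan 0
up0 hopper 0 pan 0
```

Marker height is about 0.1915, so the lift needs to be about 41.5 mm. The lift is now 30.5 mm. I'll go up a further 9 mm and compare pictures again.

>>> step_arm([
  [[0,0,3],[0,0,0]],
  [[0,0,3],[0,0,0]],
  [[0,0,3],[0,0,0]],
  [[0,0,0],[0,0,0]],
  [[0,0,0],[0,0,0]],
  [[0,0,0],[0,0,0]],
  [[0,0,0],[0,0,0]],
  [[0,0,0],[0,0,0]],
])

```text
time: 16.97
eef_pos: [0.6666, -0.1102, 0.3052]
tcp_rot: [0.682, 0.731, 0.0, -0.001]
contact_force: [7.1, -1.5, -10.6]
opening: 0.136
finger_force: 97.6
```

```bash
python3 - <<'E'
from h import *
np.set_printoptions(precision=4,suppress=True,linewidth=200)
s=readout.get_state();print(s['eef_pos'],s['contact_force'],s['opening'])
for k in range(4): np.save(f'upb{k}.npy',cams.read_camera('side'))
np.save('upbt.npy',cams.read_camera('top'))
L=lambda p:np.mean([np.load(f'{p}{k}.npy').astype(float).mean(2) for k in range(4)],0)
a,b,c=L('shut'),L('up'),L('upb')
print('shut');print(np.round(a[228:256,343:354]).astype(int))
print('up');print(np.round(b[228:256,343:354]).astype(int))
print('upb');print(np.round(c[228:256,343:354]).astype(int))
d=abs(c-a); print('hopper diff',d[232:255,354:376].mean(), 'pan',d[245:285,322:345].mean())
print(np.round((c-a)[245:285:3,318:346:2]).astype(int)); print(np.round((c-a)[230:258:2,354:378:2]).astype(int))
E
```

```text
[ 0.6666 -0.1102  0.3052] [  7.0654  -1.478  -10.5595] 0.1362641756797516
shut
[[ 96 107 121 130 131 126 120 123 128 127 129]
 [113 124 129 129 131 130 125 128 133 132 132]
 [136 145 139 131 133 132 128 125 128 133 135]
 [142 146 138 131 135 137 129 117 116 129 138]
 [146 143 133 126 132 139 132 117 113 128 140]
 [150 144 131 122 128 135 131 116 110 124 139]
 [150 144 130 118 122 130 128 116 110 119 139]
 [150 143 130 116 116 126 130 121 111 115 131]
 [150 144 130 116 116 128 135 125 112 112 122]
 [150 145 132 118 116 126 131 123 114 112 120]
 [149 146 135 120 114 118 119 115 113 114 120]
 [150 148 138 122 112 112 111 109 108 110 117]
 [152 151 143 126 114 111 109 102  97  97 110]
 [156 158 151 134 117 111 106  95  78  77 101]
 [158 162 157 141 120 112 108  97  76  66  92]
 [151 155 150 136 121 117 116 111  94  74  92]
 [138 142 139 133 128 128 126 120 103  79  93]
 [146 149 147 144 139 136 130 120 100  79  93]
 [164 165 161 153 143 135 129 120 105  90 101]
 [160 161 157 151 143 134 128 123 114 106 112]
 [150 151 149 147 143 138 132 126 119 115 117]
 [147 147 146 147 145 141 135 126 
[... 3830 characters left out ...]
-14  -3   0   0   0   0   0   1   0]
 [  0   4   5   2   3   1   0   0   1   0   0   1]
 [  2   7   4  -2  -1   0  -1   0   1   2   0   0]
 [  1   4  -1  -3  -1   1   1   1  -1  -1   0   0]
 [  1   2   0   1   2   2   2  -1  -4  -3   0   0]
 [  0   0   2   1  -1  -1   1  -1  -4  -3   0   0]
 [  1   1   3  -1  -4  -3   1   0  -1   0   1   0]
 [ -1  -2   2   1  -3  -1   1   1   0   0   0   1]
 [ -3  -3   0   1   1   0   0   1   0   0   1   0]
 [ -1   0   1   1   0   0   0   0   0   0   1   0]
 [  0   0   0   0   1   0   1   0   0   0  -1   0]
 [  0   0   0  -1   0   1   0   0   0   1   0   1]
 [  0   0  -1   1  -1   0  -1   1  -1   0   0   0]
 [  1   0   0  -2  -1   0  -1   1  -1   1  -1   0]]
```

```bash
python3 - <<'E'
from h import *
from scipy.optimize import least_squares
np.set_printoptions(precision=4,suppress=True,linewidth=200)
def fit(s,t): 
    r=least_squares(lambda P:np.r_[proj('side',P)[0]-s,proj('top',P)[0]-t],[.666,-.18,.19],x_scale=.01); return r.x,r.fun
os_,ot=np.array([-.44,.555]),np.array([.01,-.1])
s=np.array([351.76,242.91]);t=np.array([383.6,173.08])
print('clip',fit(s-os_,t-ot)); print('raw',fit(s,t)); print('T raw',fit([349.1,209.37],[367.93,166.25]))
i=np.mean([np.load(f'upb{k}.npy').astype(float) for k in range(4)],0); j=np.mean([np.load(f'shut{k}.npy').astype(float) for k in range(4)],0)
for r in range(252,270,2): print(r,[tuple(np.round(i[r,c]-j[r,c]).astype(int)) for c in range(324,342,3)],np.round(i[r,330]),np.round(j[r,330]))
d=i-j; wb=(d[...,0]-d[...,2]); print('warm-change hopper',np.round(wb[230:258:3,352:378:2]).astype(int))
E
```

```text
clip (array([ 0.6656, -0.1796,  0.1913]), array([ 0.2875, -0.1087,  0.0324,  0.3412]))
raw (array([ 0.6651, -0.18  ,  0.1897]), array([ 0.5867, -0.2214,  0.0663,  0.6964]))
T raw (array([ 0.6664, -0.111 ,  0.2782]), array([ 0.3193, -0.1259,  0.0328,  0.3593]))
252 [(np.int64(-1), np.int64(-2), np.int64(-2)), (np.int64(0), np.int64(-2), np.int64(-3)), (np.int64(1), np.int64(-2), np.int64(-4)), (np.int64(2), np.int64(2), np.int64(2)), (np.int64(0), np.int64(0), np.int64(-1)), (np.int64(1), np.int64(0), np.int64(0))] [131. 129. 125.] [130. 132. 129.]
254 [(np.int64(1), np.int64(0), np.int64(0)), (np.int64(10), np.int64(-10), np.int64(-30)), (np.int64(16), np.int64(-7), np.int64(-29)), (np.int64(-1), np.int64(-2), np.int64(-4)), (np.int64(-1), np.int64(0), np.int64(0)), (np.int64(0), np.int64(0), np.int64(0))] [146. 125. 100.] [130. 132. 129.]
256 [(np.int64(3), np.int64(2), np.int64(0)), (np.int64(27), np.int64(-1), np.int64(-32)), (np.int64(32), np.int64(2), np.int64(-33)), (np.int64(2), np.int64(-5), np.int64(-11)), (np.int64(0), np.int64(0), np.int64(0)), (np.int64(0), np.int64(0), n
[... 1714 characters left out ...]
np.int64(-5)), (np.int64(2), np.int64(1), np.int64(0)), (np.int64(1), np.int64(1), np.int64(2))] [173. 171. 164.] [167. 168. 166.]
warm-change hopper [[  1   0  -1  -1   1   0   0   0   0   0   0   0   0]
 [  0   0  -6 -15 -17 -13  -2   0  -1  -2  -1   1   0]
 [  0  -3 -11 -16 -18 -13  -2  -2 -13 -17 -14  -4   0]
 [  0  -2  -3  -8 -16 -15 -11 -11 -17 -19 -18  -9   0]
 [  1  -5  -9 -10 -17 -18 -18 -11 -10 -13  -8  -2   0]
 [  0 -10 -16 -12 -10 -13 -10  -2  -1   0  -1   0  -1]
 [  0  -7 -13  -4   0   0   0   1  -1   0   0   0   0]
 [  1   0   0   0   1   0   0   0   0   1  -1   0   0]
 [  0   0  -1   0   0   0  -1   0   0   0   1   0   0]
 [  0   0   0   0   0   0   0   0   1   0   0   0   0]]
```

The walnut colour has left the hopper and appeared in the pan, so the nuts have run. Final trim to about 41 mm of lift.

>>> step_arm([
  [[0,0,1],[0,0,0]],
  [[0,0,1],[0,0,0]],
  [[0,0,1],[0,0,0]],
  [[0,0,0],[0,0,0]],
  [[0,0,0],[0,0,0]],
  [[0,0,0],[0,0,0]],
  [[0,0,0],[0,0,0]],
  [[0,0,0],[0,0,0]],
])

```text
time: 17.88
eef_pos: [0.6666, -0.1102, 0.308]
tcp_rot: [0.682, 0.731, 0.0, -0.001]
contact_force: [7.0, -0.4, -11.3]
opening: 0.137
finger_force: 97.6
```

```bash
python3 - <<'E'
from h import *
np.set_printoptions(precision=4,suppress=True,linewidth=220)
z=[]
for k in range(6):
    np.save(f'upc{k}.npy',cams.read_camera('side')); z.append(readout.get_state()['eef_pos'][2])
print(np.array(z),readout.get_state()['contact_force'])
L=lambda p,n=4:np.mean([np.load(f'{p}{k}.npy').astype(float) for k in range(n)],0)
j,b,c=L('shut'),L('upb'),L('upc',6)
d=c-j; w=d[...,0]-d[...,2]; h=j[...,0]-j[...,2]; hc=c[...,0]-c[...,2]
print('hopper warm before/after',(h[230:252,352:378]>8).sum(),(hc[230:252,352:378]>8).sum(),'max',hc[230:252,352:378].max())
print(np.round((c-b).mean(2)[224:252,344:355]).astype(int))
E
```

```text
[0.308 0.308 0.308 0.308 0.308 0.308] [ 8.2226 -1.1671 -9.9866]
hopper warm before/after 289 61 max 16.66666666666667
[[  0  -1  -3  -1   1   0   0   0  -1   1   0]
 [ -1  -1  -1  -2  -2  -1   0   0  -1   0   0]
 [ -1   0  -1  -3  -2   0   0   0   0   0   0]
 [  0   0   0  -1  -2  -2  -1   1   0   0   0]
 [  2   4   5   1  -4  -6  -4  -1  -1   0   0]
 [  4   8   9   2  -7 -12  -9  -3   0   0   0]
 [  0   4   6   0  -4  -8  -7  -2   0  -1   1]
 [  0   2   1   1   0  -2  -2   0   0  -1   0]
 [  0   0   1   0   0   0   0   0   1   0   0]
 [  0   0   0   0   0   0   1   0   1   0   0]
 [  0   1   2   2   2   1   2   1  -1   0   0]
 [  1   1   3   5   5   5   4   3   0   0   0]
 [  0   1   3   4   6   7   5   2   0   0   0]
 [  0   0   1   4   5   4   3   2   0  -1   0]
 [  0   0   2   5   6  -1  -2   1   0   1  -1]
 [ -1   0   0   3   4  -1  -2   0   0   0   0]
 [  0   0  -1   1   1   0  -3  -3  -1   0   1]
 [  0   0   1   1   1   1   0  -2  -1   0   0]
 [  0   0   1   1   3   3   4   4   0   0   0]
 [  0   0   0   0   0   1   2   1   0  -1   1]
 [  0   0   0   0   0   1   0   0   1  -1  -1]
 [  0   0  -1   0   0   0  -1  -1   0   0   0]
 [  0   0   0   0   0   1   0   0   0   0   1]
 [  0   0   0   0   0   0   0   0   0   0   0]
 [  0   1   0  -1   0   0   0   0   0   0  -1]
 [  0   0   0   0   0   1  -1   0   0  -1   0]
 [  0  -1   0   0   0   1   1   0   0   1   0]
 [  0  -1   0   0   0  -1   1  -1  -1   0   0]]
```

```bash
python3 - <<'E'
from h import *
np.set_printoptions(linewidth=220)
L=lambda p,n=4:np.mean([np.load(f'{p}{k}.npy').astype(float) for k in range(n)],0)
for p,n in(('shut',4),('upc',6)):
    j=L(p,n); print(p);print(np.round((j[...,0]-j[...,2])[228:258:2,350:380:2]).astype(int))
c=L('upc',6); print('pan');print(np.round((c[...,0]-c[...,2])[246:272:2,322:358:2]).astype(int))
E
```

```text
shut
[[ 1  2  4 12 13 13 13 11 11 14 12 11 12 13 14]
 [ 2  1  4 12 14 12 13 11 10 10  8  6  7  8 14]
 [ 4  4  6 12 19 20 14  6  5  5  4  5  4 11 16]
 [ 6  3  6 16 23 23 20  7  5  7  9  6  5 15 17]
 [ 5  3  8 16 22 22 17  6  6 17 20 18 10 15 16]
 [ 3  4  7 10 18 20 16 10 12 21 23 22 14 14 16]
 [ 3  3  6  5 10 19 21 20 16 21 22 20 11 13 15]
 [ 2  0  9 13 14 21 22 22 15 14 16 11  6  6 12]
 [ 1  1 12 20 18 18 21 20  9  4  5  4  4  1  4]
 [ 1  2 13 21 14  7 10  8  4  4  3  3  3  1 -1]
 [ 1  4 10 16  7  4  4  4  4  4  3  2  2  2 -2]
 [ 3  3  6  6  4  4  6  8  8  5  2  2  2  2 -1]
 [ 3  4  4  4  4  4  6  5  4  2  2  1  1 -1 -3]
 [ 2  4  3  2  2  2  4  2  1 -1 -2 -4 -4 -4 -5]
 [ 3  3  2  1  1  2 11  6  0 -1 -4 -4 -5 -4 -4]]
upc
[[ 1  1  4 12 13 13 13 11 12 14 12 11 12 12 14]
 [ 2  1  4 11 13 13 13 11 10 10  8  7  6  8 15]
 [ 2  4  6  9  9  8  7  6  5  5  5  4  5 11 17]
 [ 2  2  4  7  6  6  5  5  5  4  4  4  6 15 17]
 [ 2  3  5  5  5  4  4  4  4  4  3  4  6 15 17]
 [ 1  3  4  4  4  4  4  4  3  4  4  4  6 14 16]
 [ 2  3  5  4  4  4  4  4  4  4  4  4  5 14 15]
 [ 2  0  4  4  4  4  4  4  4  4  4
[... 396 characters left out ...]
 4  2  2  4  4]
 [ 3  1  1  1  1  1  2  4  4  5  4  5  5  4  4  3  4  4]
 [ 7  1  2  1  1  1  2  4  5  6  5  4  4  4  3  3  4  4]
 [ 9  1  2  8  7  2  2  4  6  5  4  4  4  4  2  3  4  3]
 [10  1 23 51 46 15  2  3  4  3  4  4  4  3  2  3  4  2]
 [10  4 41 67 66 38  4  3  3  4  4  4  4  4  2  3  4  1]
 [ 3  2 30 67 70 35  3  4  3  4  3  3  3  3  1  3  3  0]
 [-2  0 14 57 65 28  3  2  2  3  2  2  2  1  1  1  2  1]
 [ 9  1  5 47 66 50  8  1  2  1  1  1  2  3  7  5  1  1]
 [17  3  2 36 67 50  7  1  2  2  3  2  1  6 10  7  1  1]
 [17  7  1 10 40 22  2  1  1  1  3  2  1  2  1  1  1  1]
 [17 11  0  2 12  5  0  1  1  0  2  2  1  1  1  1  2  1]
 [16 15  2  0  2  1  1  1  2  1  1  1  2  2  1  2  1  1]]
```

The hopper is empty, the walnuts are in the pan, and the gate is held at 40.9 mm of lift. I'm handing in.

```bash
python3 -c "
from h import *
print(sign_off())"
```

```text
the job is handed in; nothing more can be done
None
```

The deep pan stands under the spout, the walnuts have run into it, and the gate is held 40.9 mm up; I put the marker at about 41.3 mm, give or take 2 mm, and never saw the pointer tip clearly. I handed the job in at about 18 s without seeing a verdict.

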